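Fold the tea tongs and put them in their case

TASK

On the tray lies a pair of steel tongs, spread open. Fold the tongs fully shut first, then lay them flat inside the long narrow wooden case with the finger cut-outs, still folded, and let go. Do not knock or shift the upturned glass on the tray.

Things in the scene. Friction and masses are not known exactly. Their poses are not given: they have to be found in the camera images.
- tongs: Steel tongs lying on edge on the tray; shut 164 x 20 mm; about 85 g. Two straight arms (strips 16 high, 5 thick) on an upright hinge pin (20 dia, 18 high). Origin: underside, centre line and mid-length of the shut tongs; z up; pin axis at x = -72, arm tips x = +82. Fixed arm along x, outer face y = -10; shut, moving arm's outer face y = +10. One squeeze 75 mm from the pin folds and grips them.
- tongs_arm (a joint): Opening angle of the tongs, rad: 0 = folded shut against a stop (a 10 mm gap stays between the arms); grows as the moving arm swings to +y of the tongs about the pin. Starts at 0.34 to 0.46, then under 60 mm wide over the arms 75 mm from the pin. Light friction hinge (0.03 N m), no spring: stays where it is left.
- case: Long narrow open wooden case fixed on the tiles: outside 202 x 58 x 22 mm, inside 190 x 46, floor and walls 6 thick. Each long wall has an 84 mm cut-out in its middle, down to the inner floor, for fingers. Origin: centre of its underside, on the work surface; x along its length, z up. Tongs fit either way round. A squarer box of sugar cubes, 40 high (-y side) and a spoon (+y side) lie beside it.
- glass: Upturned green glass on the tray, 62 mm wide, 92 high, origin at the centre of its underside; leave it standing where it is. A white lidded bowl (94 wide, 79 high) stands beside it. The tray is black, 360 mm square, lies flat on the work surface; its floor is 6 mm above that surface, its rim 16 mm.
Things that resemble listed ones, but are neither listed nor needed, are in the scene too. There is more than one size of the tongs; the job needs the smaller. What is shaped like the case but blue is not meant.

How it is judged:
By the outcome, as a careful person would: the job done as asked, in the order asked, and still so for the second after the job is handed in, with the robot touching nothing.
It also fails if it takes over 38 s, if anything falls off the work surface, if the arm or the gripper's body presses on something with over 40 N, if the wrist force passes 120 N, or if a joint passes its speed limit or range.

ROBOT

A 6-joint arm with a two-finger parallel gripper is mounted at the origin on the work surface. World frame = base frame: x ahead of the robot, y to its left, z up, the work surface at z = 0. Lengths are in mm, angles in rad, forces in N, time in s.
With the tool pointing down it reaches from about 225 to 725 mm from the base axis. Payload 3.1 kg.
Tool frame: the origin (TCP) lies on the centre line of the jaws, within the pads' length; the fingertips stand robot.tip_reach ahead of it and the grasp point (between the pads) lies 3 mm ahead of it (robot.tip_reach is the distance from the TCP to the fingertips, in mm); z points along the fingers, y is the line along which they close (so a half turn about z gives the same grasp; the last joint's range is limited). The gripper opens to 85 mm and grips with 20 to 120 N. Pads are 22 mm wide; open, the fingers measure 114 mm over their backs; the gripper's body (76 mm by 85 mm) begins 54 mm behind the grasp point. The pads swing forward as they close: fully open they stand 13 mm farther back than shut.
Start: joints at [-1.3, 0.048, 0.099, 1.622, 0, 1.443], TCP at [203.849, -483.801, 253.312] pointing down, gripper open.
Joint ranges: [-2.91, 2.91], [-0.99, 1.94], [-1.21, 1.42], [-2.12, 2.29], [-1.49, 1.47], [-3.14, 3.14]. Speed limits (rad/s): [2.79, 2.79, 3.14, 3.14, 3.14, 3.14].

INTERFACE

Orientations are given as [roll, pitch, yaw] about the fixed x, y, z axes, in that order (R = Rz(yaw) Ry(pitch) Rx(roll)).
In Python, from cell import robot, imaging gives the robot as it stands. The module is installed in compiled form; this text tells all that it offers.
- The arm moves only by the tool carry_out, never from a script. Its argument "series" is a list of rows, each a list of 7 numbers: the turn, a rotation vector about the tool's x, y, z normalised to -1 to 1, where 1 is 180 degrees, then the shift along the tool's x, y, z normalised to -1 to 1, where 1 is 1000 mm, then the closure, from -1 (fully open) to 1 (shut). A call has 1 to 20 rows; each row is the pose to reach, as a shift and turn from the pose commanded when the call began, along the tool's axes at that moment, turning the shorter way round; what a row does not reach only later rows make up. A row lasts 1/8 s, in which the tool goes at most 62.5 mm and 10.7 degrees, less where a joint would pass 70% of its speed; a pose out of reach is approached as far as the arm can. A call with a number of a shift or a turn outside -1 to 1 is refused whole. A call with a gripper value outside its range is refused whole. The fingers move at their own pace and stop on an object; the grip force is fixed at half the most. Time passes only in rows, so rows that repeat a pose let the fingers close. It gives the time, the measured TCP pose, the force, the opening and the grip force at its end, in the units of the state.
- robot.state(): the state, without advancing time (a new reading comes with each control period).
- imaging.camera(name): name is "side" or "top"; returns the picture (400x640x3 uint8, red, green, blue); there is no depth.
- imaging.camera_model(name): a dict with "K" (3x3 intrinsics, pixels), "rvec" (rotation vector, rad) and "tvec" (3), from world to camera coordinates, as OpenCV has them. Camera axes: x right, y down, z forward; pixel columns grow to the right and rows downward; lengths in mm; the calibration is good to about 2 mm. A picture is of the moment at which its call begins. camera_model takes no time and is no camera call.
- robot.close_job(): hands the job in; it is judged then, once.
Trained networks look in the newest picture that a camera, given by its name, has taken for a name from the list of things; names that differ only in an ending like _2 or _b are one class to them, and where a whole thing is asked for, a point or a joint stands for the part that bears it (a point fixed in the world has none). Each returns a list of dicts, best first, with "p" (0 to 1); they miss things now and then, are a little off and sometimes report something else, mostly with a low value. They report only what shows in the picture. A call takes as long as a camera call. They do not tell look-alikes from the thing itself.
- imaging.boxes_of(target, camera): "extent" ([left, top, width, height] in pixels, round what is visible of it).
- imaging.regions_of(target, camera): "region" (400x640 bool, what is visible of it) and "extent" ([left, top, width, height] in pixels, round what is visible of it).
- imaging.pinpoint(target, camera): "position" ([column, row] in pixels: a listed point, or the origin of a listed thing).
The state is a dict: "time_s": time; "joint_pos": joint angles; "dq": joint speeds; "effort": joint torques, N m; "eef_pos": TCP position; "tcp_rot": TCP orientation; "contact_force": force on the tool from outside, world axes, zero at the start; "ft_torque": the same for the moment, N m; "opening": finger opening in mm; "grip_force": force on a finger pad.
Only numpy, scipy, OpenCV 4.12 (cv2) and the standard library are available. Lean on these libraries where they do the work, as an engineer would, in place of code of your own. Each camera call takes 0.05 s, during which the arm holds its last target. There are 200 camera calls.

## Working session

There is one attempt and no reset: what is moved stays moved. The work goes in short steps, Python scripts to look and compute and a tool call to move; the robot and the scene stay as the last step left them, time stands still between calls to the robot, and variables do not carry over. Pictures are saved under pics/ and viewed, at most 10 in all, crops included, and the job is handed in when it is done.

Besides the shell and the picture viewer there is one more tool, called in YAML: its name, and indented under it one key for each argument. carry_out: Moves the arm, as the interface text tells. Its arguments: {"type":"object","properties":{"series":{"type":"array"}},"required":["series"]}

```bash
mkdir -p pics; cat > h.py <<'E'
import numpy as np, cv2
from cell import robot, imaging
def ray(name,uv,z):
    m=imaging.camera_model(name);R=cv2.Rodrigues(np.array(m["rvec"],float))[0];t=np.array(m["tvec"],float).ravel()
    K=np.array(m["K"],float);uv=np.atleast_2d(np.array(uv,float))
    d=(np.c_[uv,np.ones(len(uv))]@np.linalg.inv(K).T)@R;c=-R.T@t
    return c+d*((z-c[2])/d[:,2])[:,None]
def proj(name,P):
    m=imaging.camera_model(name)
    return cv2.projectPoints(np.array(P,float).reshape(-1,1,3),np.array(m["rvec"],float),np.array(m["tvec"],float),np.array(m["K"],float),None)[0].reshape(-1,2)
def save(n,im): cv2.imwrite("pics/"+n,cv2.cvtColor(im,cv2.COLOR_RGB2BGR))
E
python3 - <<'E'
from h import *
t=imaging.camera("top");s=imaging.camera("side")
save("top0.png",t);save("side0.png",s)
for n in ["tongs","case","glass"]:
    for c in ["top","side"]:
        for o in imaging.boxes_of(n,c): print(n,c,round(o["p"],2),np.round(o["extent"]))
        for o in imaging.pinpoint(n,c): print("   pt",n,c,round(o["p"],2),np.round(o["position"],1),np.round(ray(c,o["position"],6 if n!="case" else 0)[0]))
st=robot.state();print(st["time_s"],st["opening"],robot.tip_reach,st["tcp_rot"])
E
```

```text
tongs top 0.79 [171. 248.  69.  47.]
tongs top 0.68 [220. 126.  25.  50.]
   pt tongs top 0.81 [234.4 148.2] [592. 214.   6.]
   pt tongs top 0.73 [206.3 267.6] [227. 289.   6.]
tongs side 0.96 [317. 277.  11.  77.]
tongs side 0.6 [213. 221.  45.  38.]
   pt tongs side 0.81 [245.5 237.3] [581. 194.   6.]
   pt tongs side 0.61 [321.4 312.8] [226. 277.   6.]
case top 0.81 [438. 191.  26.  67.]
case top 0.75 [368. 127.  33.  71.]
   pt case top 0.86 [380.4 161.7] [ 555. -237.    0.]
   pt case top 0.58 [449.4 225.2] [ 361. -446.    0.]
case side 0.92 [305. 149.  49.  37.]
case side 0.76 [376. 140.  53.  31.]
   pt case side 0.98 [329.2 169.1] [ 547. -240.    0.]
   pt case side 0.6 [399.7 157.1] [ 364. -457.    0.]
glass top 0.57 [163. 110.  30.  32.]
   pt glass top 0.87 [179.3 128.1] [654. 386.   6.]
glass side 0.67 [176. 241.  25.  34.]
   pt glass side 0.66 [186.9 265.3] [654. 381.   6.]
0.7 85.10209005959409 22.0 [3.14150138e+00 5.25126157e-06 3.98811957e-01]
```

View pics/top0.png

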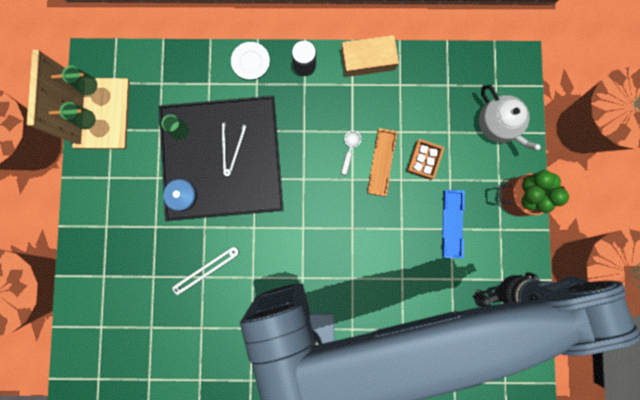

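View pics/side0.png

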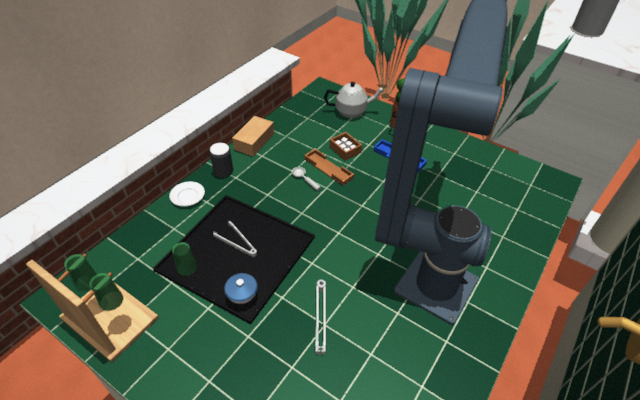

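The top image shows these candidates:
- **Tongs:** the open pair on the tray at about (232,150), and a longer shut pair on the tiles at (206,270).
- **Case:** the wooden one at (381,162), the blue one at (453,225), and the sugar box at (425,158).
- **Glass:** on the tray at (171,125), with others on the rack at (72,75) and (72,112).

I choose the tray tongs and the wooden case. Next I fit models to them and check both in one close crop.

```bash
cat > fit.py <<'E'
from h import *
from scipy.optimize import minimize
def box(x0,x1,y0,y1,z0,z1): return np.array([[x,y,z] for x in(x0,x1) for y in(y0,y1) for z in(z0,z1)],float)
def rz(P,a): c,s=np.cos(a),np.sin(a); return P@np.array([[c,s,0],[-s,c,0],[0,0,1]])
def tongs(q,z=6):
    x,y,a,o=q; th=np.linspace(0,2*np.pi,24)
    pin=np.vstack([np.c_[10*np.cos(th)-72,10*np.sin(th),0*th+h] for h in(0,18)])
    m=rz(box(0,154,5,10,0,16),o)-[72,0,0]
    return [rz(p,a)+[x,y,z] for p in (pin,box(-72,82,-10,-5,0,16),m)]
def case(q,z=0):
    x,y,a=q; B=[box(-101,101,-29,29,0,6),box(-101,-95,-29,29,0,22),box(95,101,-29,29,0,22)]
    for s in(-1,1):
        for u,v in((-101,-42),(42,101)): B.append(box(u,v,*sorted((s*23,s*29)),0,22))
    return [rz(p,a)+[x,y,z] for p in B]
S=8
def render(c,parts,roi):
    l,t,w,h=roi; m=np.zeros((h*S,w*S),np.float32)
    for p in parts:
        u=((proj(c,p)+.5-[l,t])*S-.5)
        cv2.fillConvexPoly(m,cv2.convexHull(np.round(u).astype(np.int32)),1)
    return cv2.GaussianBlur(cv2.resize(m,(w,h),interpolation=cv2.INTER_AREA),(0,0),.5)
def fit(f,q0,obs,step):
    cost=lambda q:sum(((render(c,f(q),r)-o)**2).sum() for c,(r,o) in obs.items())
    best=None
    for k in range(2):
        sim=np.vstack([q0]+[np.array(q0)+np.eye(len(q0))[i]*step[i] for i in range(len(q0))])
        r=minimize(cost,q0,method="Nelder-Mead",options=dict(initial_simplex=sim,maxiter=400)); q0=r.x; step=np.array(step)/2
    return r.x,r.fun
def crop(im,r): l,t,w,h=r; return im[t:t+h,l:l+w].astype(np.float32)
def bright(im,r): return np.clip((crop(im,r).min(2)-45)/90,0,1)
def wood(im,r):
    g=crop(im,r); return np.clip((g[...,0]-g[...,1]+5)/40,0,1)
def overlay(im,c,parts,roi,k):
    l,t,w,h=roi; o=cv2.resize(im[t:t+h,l:l+w],None,fx=k,fy=k,interpolation=cv2.INTER_CUBIC)
    for p in parts:
        u=((proj(c,p)+.5-[l,t])*k-.5); cv2.polylines(o,[cv2.convexHull(np.round(u).astype(np.int32))],True,(255,0,0),1)
    return cv2.resize(o,(390,290))
E
cat > m1.py <<'E'
from fit import *
I={c:imaging.camera(c) for c in("top","side")}
RT={"top":(214,118,36,62),"side":(206,215,58,48)}; RC={"top":(362,122,43,80),"side":(298,143,62,46)}
pin=ray("top",[227,172],20)[0]; tip=ray("top",[223,124],20)[0]; tip2=ray("top",[244,126],20)[0]
print(pin,tip,tip2)
res=[]
ob={c:(RT[c],bright(I[c],RT[c])) for c in I}
# fixed arm such that moving is at +y (ccw)
for a,b in((tip,tip2),(tip2,tip)):
    d=(a-pin)[:2]; e=(b-pin)[:2]; yaw=np.arctan2(d[1],d[0]); o=np.arctan2(d[0]*e[1]-d[1]*e[0],d@e)
    if o<0: continue
    c=pin[:2]+72*np.array([np.cos(yaw),np.sin(yaw)])
    q,f=fit(tongs,[*c,yaw,o],ob,[8,8,.08,.08]); print("tongs",np.round(q,3),f)
    for k in I: print(k,fit(tongs,q,{k:ob[k]},[4,4,.05,.05]))
oc={c:(RC[c],wood(I[c],RC[c])) for c in I}
a,b=ray("top",[[387,129],[374,195]],20); d=a-b
qc,f=fit(case,[*((a+b)/2)[:2],np.arctan2(d[1],d[0])],oc,[8,8,.08]); print("case",np.round(qc,3),f)
for k in I: print(k,fit(case,qc,{k:oc[k]},[4,4,.05]))
np.savez("q.npz",t=q,c=qc)
save("fit1.png",np.vstack([np.hstack([overlay(I[k],k,P,R[k],8) for k in I]) for P,R in((tongs(q),RT),(case(qc),RC))]))
for n in("glass",):
  for c in I:
    for o in imaging.boxes_of(n,c): print(n,c,o)
E
python3 m1.py
```

```text
[515.80943086 231.71682043  20.        ] [664.4186173  248.05355591  20.        ] [658.65487904 183.39919386  20.        ]
tongs [ 5.86526e+02  2.10536e+02 -2.93000e-01  3.54000e-01] 220.00711059570312
top (array([ 5.86262722e+02,  2.13263585e+02, -2.96497919e-01,  3.49755325e-01]), np.float64(123.73709869384766))Traceback (most recent call last):
  File "m1.py", line 14, in <module>
    for k in I: print(k,fit(tongs,q,{k:ob[k]},[4,4,.05,.05]))
                        ~~~^^^^^^^^^^^^^^^^^^^^^^^^^^^^^^^^^
  File "fit.py", line 27, in fit
    r=minimize(cost,q0,method="Nelder-Mead",options=dict(initial_simplex=sim,maxiter=400)); q0=r.x; step=np.array(step)/2
    res = _minimize_neldermead(fun, x0, args, callback, bounds=bounds,
                               **options)
    fxr = func(xr)
    fx = function(np.copy(x), *(wrapper_args + args))
  File "fit.py", line 23, in <lambda>
    cost=lambda q:sum(((render(c,f(q),r)-o)**2).sum() for c,(r,o) in obs.items())
                  ~~~^^^^^^^^^^^^^^^^^^^^^^^^^^^^^^^^^^^^^^^^^^^^^^^^^^^^^^^^^^^^
  File "fit.py", line 23, in <genexpr>
    cost=lambda q:sum(((render(c,f(q),r)-o)**2).sum() for c,(r,o) in obs.items())
                        ~~~~~~^^^^^^^^^^
  File "fit.py", line 19, in render
    u=((proj(c,p)+.5-[l,t])*S-.5)
        ~~~~^^^^^
  File "h.py", line 9, in proj
    m=imaging.camera_model(name)
ValueError: time passes only in moves, steps and waits
```

```bash
sed -i 's/^def ray/import functools\n@functools.cache\ndef cm(n): return imaging.camera_model(n)\ndef ray/; s/m=imaging.camera_model(name)/m=cm(name)/' h.py
python3 m1.py
```

```text
[515.80943086 231.71682043  20.        ] [664.4186173  248.05355591  20.        ] [658.65487904 183.39919386  20.        ]
tongs [ 5.86994e+02  2.11101e+02 -2.85000e-01  3.47000e-01] 219.08062744140625
top (array([ 5.87526290e+02,  2.12747031e+02, -2.99463516e-01,  3.57141860e-01]), np.float64(125.46844482421875))
side (array([ 5.88848645e+02,  2.08022780e+02, -2.85478743e-01,  3.54925468e-01]), np.float64(27.328367233276367))
case [ 5.52491e+02 -2.40420e+02 -1.72000e-01] 238.7661895751953
top (array([ 5.52543635e+02, -2.40094801e+02, -1.70905023e-01]), np.float64(12.83315372467041))
side (array([ 5.54344133e+02, -2.42886073e+02, -1.82568014e-01]), np.float64(209.29100036621094))
glass top {'extent': [164.4, 110.0, 28.0, 30.7], 'p': 0.68}
glass side {'extent': [174.0, 240.5, 24.7, 34.5], 'p': 0.94}
glass side {'extent': [305.8, 149.3, 48.8, 36.5], 'p': 0.19}
```

View pics/fit1.png

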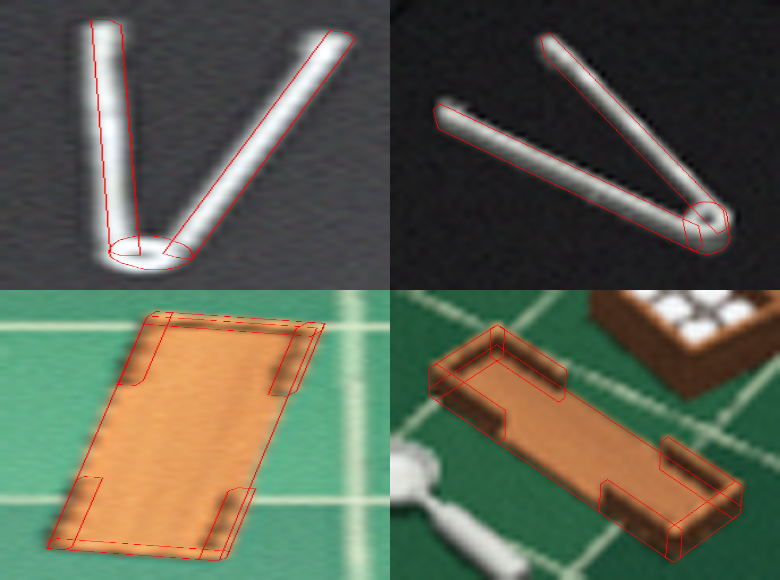

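The crop shows the small tongs (pin at top-image (227,172), tips at (223,124) and (244,126)) and the wooden case with its cut-outs. Both models match to within about 1 px. Now I move above the squeeze point.

carry_out:
  series:
    - [0,0,-0.837,0.633,-0.5,0.103,0.5]
    - [0,0,-0.837,0.633,-0.5,0.103,0.5]
    - [0,0,-0.837,0.633,-0.5,0.103,0.5]
    - [0,0,-0.837,0.633,-0.5,0.103,0.5]
    - [0,0,-0.837,0.633,-0.5,0.103,0.5]
    - [0,0,-0.837,0.633,-0.5,0.103,0.5]
    - [0,0,-0.837,0.633,-0.5,0.103,0.5]
    - [0,0,-0.837,0.633,-0.5,0.103,0.5]
    - [0,0,-0.837,0.633,-0.5,0.103,0.5]
    - [0,0,-0.837,0.633,-0.5,0.103,0.5]
    - [0,0,-0.837,0.633,-0.5,0.103,0.5]
    - [0,0,-0.837,0.633,-0.5,0.103,0.5]
    - [0,0,-0.837,0.633,-0.5,0.103,0.5]
    - [0,0,-0.837,0.633,-0.5,0.103,0.5]
    - [0,0,-0.837,0.633,-0.5,0.103,0.5]
    - [0,0,-0.837,0.633,-0.5,0.103,0.5]
    - [0,0,-0.837,0.633,-0.5,0.103,0.5]
    - [0,0,-0.837,0.633,-0.5,0.103,0.5]
    - [0,0,-0.837,0.633,-0.5,0.103,0.5]

```text
time_s: 3.38
eef_pos: [593.1, 222.4, 150.8]
tcp_rot: [3.141, 0.001, 3.027]
contact_force: [0.2, 0.3, -0.6]
opening: 21.6
grip_force: 0.0
```

```bash
python3 - <<'E'
from h import *
s=robot.state();print(s["time_s"],s["eef_pos"],s["tcp_rot"],s["opening"],robot.tip_reach,s["joint_pos"],s["contact_force"])
E
```

```text
3.375 [593.05727091 222.37596104 150.75640975] [3.14135273e+00 5.72511095e-04 3.02730595e+00] 21.551455730767763 22.0 [2.52910294e-01 3.31266345e-01 2.19918477e-01 1.45882798e+00
 1.83986688e-05 3.67196934e-01] [ 0.20869901  0.33136351 -0.59532052]
```

```bash
python3 - <<'E'
from h import *
s=robot.state();p=np.array(s["eef_pos"]);im=imaging.camera("side")
u0=proj("side",p)[0].astype(int);r=(u0[0]-45,u0[1]-45,90,80);k=8
o=cv2.resize(im[r[1]:r[1]+r[3],r[0]:r[0]+r[2]],None,fx=k,fy=k,interpolation=cv2.INTER_CUBIC)
ty=np.array([np.sin(s["tcp_rot"][2]),-np.cos(s["tcp_rot"][2]),0])
for d,c in((0,(255,255,0)),(22,(255,0,0)),(35,(0,255,255))):
    q=proj("side",[p+ty*11-[0,0,d],p-ty*11-[0,0,d]]);q=((q+.5-r[:2])*k-.5).astype(int)
    cv2.line(o,tuple(map(int,q[0])),tuple(map(int,q[1])),c,1)
save("tip.png",o)
E
```

```text
(no output)
```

View pics/tip.png

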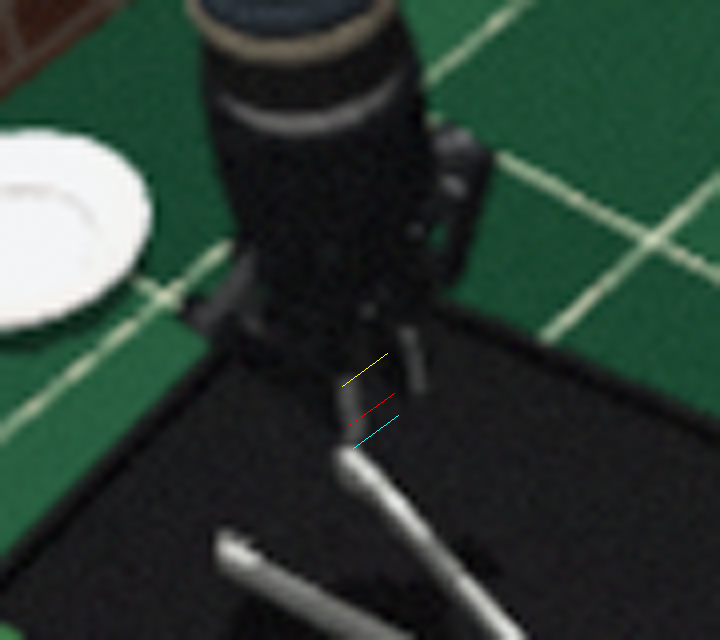

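The side crop shows the fingertips at about (420,390), level with the 22 mm line, so the stated reach holds when nearly shut. Next I open, descend and check the force.

carry_out:
  series:
    - [0,0,0,0,0,0,-0.8]
    - [0,0,0,0,0,0,-0.8]
    - [0,0,0,0,0,0,-0.8]
    - [0,0,0,0,0,0,-0.8]
    - [0,0,0,0,0,0.04,-0.8]
    - [0,0,0,0,0,0.08,-0.8]
    - [0,0,0,0,0,0.11,-0.8]
    - [0,0,0,0,0,0.12,-0.8]
    - [0,0,0,0,0,0.12,-0.8]

```text
time_s: 4.55
eef_pos: [592.7, 222.7, 30.0]
tcp_rot: [-3.141, -0.001, 3.028]
contact_force: [0.5, 0.3, 0.9]
opening: 77.0
grip_force: 0.0
```

carry_out:
  series:
    - [0,0,0,0,0,0,-0.6]
    - [0,0,0,0,0,0,-0.4]
    - [0,0,0,0,0,0,-0.2]
    - [0,0,0,0,0,0,-0.1]
    - [0,0,0,0,0,0,0]
    - [0,0,0,0,0,0,0.1]
    - [0,0,0,0,0,0,0.2]
    - [0,0,0,0,0,0,0.3]
    - [0,0,0,0,0,0,0.35]
    - [0,0,0,0,0,0,0.4]
    - [0,0,0,0,0,0,0.4]

```text
time_s: 5.92
eef_pos: [593.0, 222.8, 30.3]
tcp_rot: [-3.142, -0.0, 3.028]
contact_force: [0.4, -0.3, 1.5]
opening: 25.8
grip_force: 1.0
```

carry_out:
  series:
    - [0,0,0,0,0,0,0.45]
    - [0,0,0,0,0,0,0.5]
    - [0,0,0,0,0,0,0.6]
    - [0,0,0,0,0,0,1]
    - [0,0,0,0,0,0,1]
    - [0,0,0,0,0,0,1]

```text
time_s: 6.68
eef_pos: [593.2, 222.9, 30.6]
tcp_rot: [3.141, 0.0, 3.028]
contact_force: [-0.2, 0.6, 3.2]
opening: 17.1
grip_force: 60.0
```

carry_out:
  series:
    - [0,0,0,0,0,-0.03,1]
    - [0,0,0,0,0,-0.06,1]
    - [0,0,0,0,0,-0.1,1]
    - [0,0,0,0,0,-0.12,1]
    - [0,0,0,0,0,-0.12,1]
    - [0,0,0,0,0,-0.12,1]

```text
time_s: 7.42
eef_pos: [592.0, 222.4, 148.2]
tcp_rot: [-3.14, -0.003, 3.028]
contact_force: [-0.2, 0.2, -1.0]
opening: 17.1
grip_force: 59.5
```

```bash
python3 - <<'E'
from fit import *
s=robot.state();p=np.array(s["eef_pos"]);psi=s["tcp_rot"][2]-np.pi
print(s["time_s"],p,s["tcp_rot"],s["opening"],s["grip_force"])
I={c:imaging.camera(c) for c in("top","side")}
z=p[2]-24; pp=p[:2]-3*np.array([np.cos(psi),np.sin(psi)])
out=[]
for c in I:
    u=proj(c,[*p[:2],z])[0].astype(int);out.append(overlay(I[c],c,tongs([*pp,psi,0],z),(u[0]-39,u[1]-29,78,58),8))
save("held.png",np.hstack(out))
E
```

```text
7.425 [592.02154175 222.444483   148.17624153] [-3.14028726e+00 -3.11369057e-03  3.02824930e+00] 17.073678434756623 59.49427843093872
```

View pics/held.png

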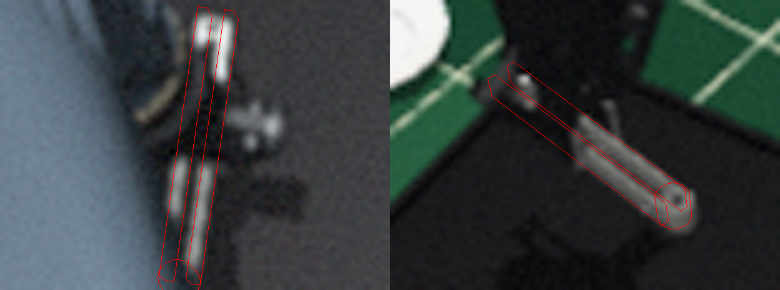

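The tongs are shut (parallel arms, 60 N grip), and they sit about 5 mm further toward the pin than modelled. I carry them to above the case.

carry_out:
  series:
    - [0,0,0.003,-0.003,-0.06,0,1]
    - [0,0,0.006,-0.005,-0.12,0,1]
    - [0,0,0.009,-0.008,-0.18,0,1]
    - [0,0,0.012,-0.01,-0.24,0,1]
    - [0,0,0.015,-0.013,-0.3,0,1]
    - [0,0,0.017,-0.016,-0.36,0,1]
    - [0,0,0.019,-0.018,-0.41,0,1]
    - [0,0,0.02,-0.02,-0.44,0,1]
    - [0,0,0.02,-0.02,-0.465,0,1]
    - [0,0,0.02,-0.02,-0.465,0,1]
    - [0,0,0.02,-0.02,-0.465,0,1]
    - [0,0,0.02,-0.02,-0.465,0.07,1]
    - [0,0,0.02,-0.02,-0.465,0.08,1]
    - [0,0,0.02,-0.02,-0.465,0.08,1]
    - [0,0,0.02,-0.02,-0.465,0.08,1]

```text
time_s: 9.4
eef_pos: [561.7, -241.8, 72.6]
tcp_rot: [-3.141, 0.003, 2.966]
contact_force: [0.3, -0.4, 0.0]
opening: 17.2
grip_force: 59.5
```

```bash
python3 - <<'E'
from fit import *
s=robot.state();p=np.array(s["eef_pos"]);psi=s["tcp_rot"][2]-np.pi
print(s["time_s"],p,s["tcp_rot"],s["opening"],s["grip_force"],s["contact_force"])
I={c:imaging.camera(c) for c in("top","side")}
z=p[2]-24; pp=p[:2]-7*np.array([np.cos(psi),np.sin(psi)]); qc=np.load("q.npz")["c"];print(qc,pp,psi)
out=[]
for c in I:
    u=proj(c,[*p[:2],z])[0].astype(int);out.append(overlay(I[c],c,tongs([*pp,psi,0],z)+[case(qc)[0]],(u[0]-39,u[1]-29,78,58),8))
save("over.png",np.hstack(out))
E
```

```text
9.4 [ 561.74747823 -241.82757529   72.59910022] [-3.14052761  0.00327488  2.96610563] 17.22810656497827 59.518781304359436 [ 0.29069981 -0.44645605  0.03265052]
[ 5.52491031e+02 -2.40419821e+02 -1.71710629e-01] [ 554.85498684 -240.60546137] -0.17548702490643464
```

View pics/over.png

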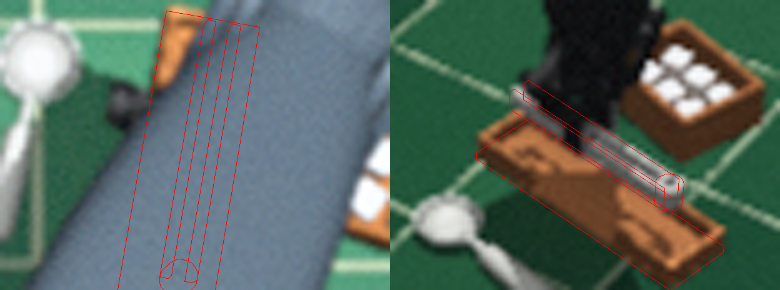

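carry_out:
  series:
    - [0,0,0,0.001,0,0.02,1]
    - [0,0,0,0.001,0,0.03,1]
    - [0,0,0,0.001,0,0.036,1]
    - [0,0,0,0.001,0,0.039,1]
    - [0,0,0,0.001,0,0.039,1]
    - [0,0,0,0.001,0,0.039,1]

```text
time_s: 10.25
eef_pos: [559.7, -241.5, 31.8]
tcp_rot: [-3.141, 0.001, 2.965]
contact_force: [0.5, -0.3, -0.5]
opening: 17.5
grip_force: 59.5
```

carry_out:
  series:
    - [0,0,0,0,0,0.001,1]
    - [0,0,0,0,0,0.0015,1]
    - [0,0,0,0,0,0.0015,1]
    - [0,0,0,0,0,0.0015,1]

```text
time_s: 10.75
eef_pos: [559.7, -241.5, 30.6]
tcp_rot: [-3.141, 0.001, 2.965]
contact_force: [-1.6, 0.6, 4.1]
opening: 17.4
grip_force: 60.1
```

Contact with the floor is gentle. I release, pause, then rise.

carry_out:
  series:
    - [0,0,0,0,0,0,0.55]
    - [0,0,0,0,0,0,0.5]
    - [0,0,0,0,0,0,0.4]
    - [0,0,0,0,0,0,0.3]
    - [0,0,0,0,0,0,0.2]
    - [0,0,0,0,0,0,0.1]
    - [0,0,0,0,0,0,0.1]
    - [0,0,0,0,0,-0.02,0.1]
    - [0,0,0,0,0,-0.06,0.1]
    - [0,0,0,0,0,-0.12,0.1]
    - [0,0,0,0,0,-0.18,0.1]
    - [0,0,0,0.03,0.06,-0.2,0.1]
    - [0,0,0,0.06,0.12,-0.2,0.1]
    - [0,0,0,0.1,0.18,-0.2,0.1]
    - [0,0,0,0.12,0.24,-0.2,0.1]
    - [0,0,0,0.15,0.3,-0.2,0.1]
    - [0,0,0,0.15,0.3,-0.2,0.1]

```text
time_s: 12.88
eef_pos: [463.0, 83.1, 230.2]
tcp_rot: [3.141, 0.0, 2.969]
contact_force: [0.0, 0.6, -0.2]
opening: 38.4
grip_force: 0.0
```

```bash
python3 - <<'E'
from fit import *
qc=np.load("q.npz")["c"]; print(robot.state()["time_s"])
I={c:imaging.camera(c) for c in("top","side")}
out=[]
for c in I:
    u=proj(c,[*qc[:2],6])[0].astype(int);out.append(cv2.resize(I[c][u[1]-29*3//2:u[1]+29*3//2,u[0]-58:u[0]+58],(390,290),interpolation=cv2.INTER_CUBIC))
save("end.png",np.hstack(out))
print([(c,o) for c in I for o in imaging.pinpoint("glass",c)])
E
```

```text
12.875
[('top', {'position': [180.4, 126.1], 'p': 0.75}), ('side', {'position': [190.7, 267.9], 'p': 0.7})]
```

View pics/end.png

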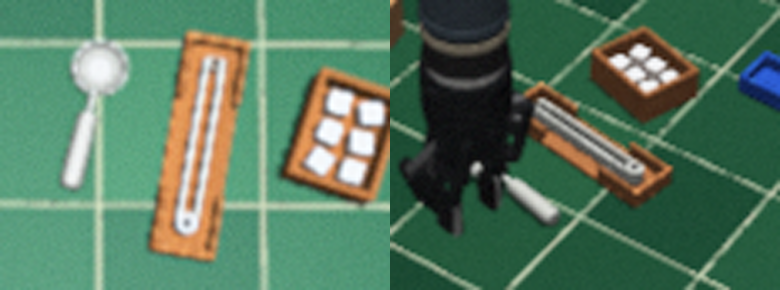

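The tongs lie shut and flat in the case: in the top crop the pin is at (187,222) and the tips at (213,60), clear of all the walls. The glass has not moved, so I hand the job in.

```bash
python3 -c "
from cell import robot
print(robot.close_job())"
```

```text
the job is handed in; nothing more can be done
None
```

The small tongs were folded shut, laid flat in the wooden case and released, the glass was left where it stood, and the job was handed in at about 13 s.

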